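Press home the stoppers along a curved vial tray

ROBOT

A 6-joint arm with a two-finger parallel gripper is mounted at the origin on the work surface; the furniture and walls round the work are solid. World frame = base frame: x ahead of the robot, y to its left, z up, the work surface at z = 0. Lengths are in m, angles in degrees, forces in N, time in s.
With the tool pointing down it reaches from about 0.3 to 0.75 m from the base axis. Payload 8.5 kg.
Tool frame: the origin (TCP) lies on the mounting face of the last link; the fingertips stand 173 mm ahead of it and the grasp point (between the pads) lies 155 mm ahead of it (env.tips_ahead is the distance from the TCP to the fingertips, in m); z points along the fingers, x is the direction in which the jaws open and shut, and the axes are right-handed (so a half turn about z gives the same grasp; the last joint's range is limited). The gripper opens to 85 mm and grips with 20 to 120 N. Pads are 22 mm wide; open, the fingers measure 114 mm over their backs; the gripper's body (76 mm by 85 mm) begins 54 mm behind the grasp point. The pads swing forward as they close: fully open they stand 13 mm farther back than shut.
Start: joints at [56.075, 21.807, 74.336, -0, 83.858, -12.336], TCP at [0.202, 0.511, 0.405] pointing down, gripper open.
Joint ranges: [-178.18, 178.18], [-50.72, 133.34], [12.68, 142.11], [-81.47, 261.47], [9.98, 163.14], [-165.26, 165.26]. Speed limits (degrees/s): [136.94, 136.94, 180, 180, 180, 180].

INTERFACE

Orientations are given as a 3x3 rotation matrix whose columns are the frame's x, y, z axes.
In Python, from rig import env gives the robot as it stands. The module is installed in compiled form; this text tells all that it offers.
- The arm moves only by the tool step_arm, never from a script. Its argument "increments" is a list of rows, each an object of numbers: "x", "y", "z": the shift along the tool's x, y, z in cm; "wx", "wy", "wz": the turn, a rotation vector about the tool's x, y, z in rad; "gripper": the finger opening in cm, from 0 to 8.54. A call has 1 to 20 rows; each row shifts and turns the commanded pose from where the row before left it, along the tool's axes as they then stand; what a row does not reach is not made up. A row lasts 1/10 s, in which the tool goes at most 50 mm and 8.59 degrees, less where a joint would pass 70% of its speed; a pose out of reach is approached as far as the arm can. A call with a gripper value outside its range is refused whole. The fingers move at their own pace and stop on an object; "newtons" is the grip in N (left out, the last holds). Time passes only in rows, so rows that do not move let the fingers close. It gives the time, the measured TCP pose, the force and the opening at its end, in the units of the state.
- env.observe(): the state, without advancing time (a new reading comes with each control period).
- env.get_image(name): name is "scene" or "side" or "wrist"; returns a dict with "color" (400x640x3 uint8, blue, green, red), "camera_matrix" (3x3 intrinsics, pixels), "rvec" (rotation vector, rad) and "tvec" (3), from world to camera coordinates, as OpenCV has them. Camera axes: x right, y down, z forward; pixel columns grow to the right and rows downward; lengths in m; the calibration is good to about 2 mm. The wrist camera is an equidistant fisheye: a pixel r from the principal point sees the ray r / f radians off the axis. A picture is of the moment at which its call begins. There is no depth.
- env.close_job(): hands the job in, once; it reports no verdict.
The state is a dict: "time_s": time; "q": joint angles; "qvel": joint speeds; "joint_efforts": joint torques, N m; "position": TCP position; "tool_rot": TCP orientation; "ft_force": force on the tool from outside, world axes, zero at the start; "wrist_torque": the same for the moment, N m; "grip_width": finger opening in m.
Only numpy, scipy, OpenCV 4.12 (cv2) and the standard library are available. Lean on these libraries where they do the work, as an engineer would, in place of code of your own. Each camera call takes 0.05 s, during which the arm holds its last target. There are 200 camera calls.

TASK

Five vials stand in a curved row on the white tray with their rubber stoppers still standing proud. Close them in one stroke with a fingertip: begin with the vial beside the round knob and follow the curve to the other end, lightly pressing every stopper fully down onto its glass in turn and staying down close to the row from the first stopper to the last. Do not skip ahead, grip or pull any stopper, or press hard, leave the things standing around undisturbed, and finish clear of the tray.

Things in the scene. Friction and masses are not known exactly. Their poses are not given: they have to be found in the camera images.
- tray: white fixed tray, 50 mm wide, top at z = 30 mm, with five glass vials in a row on an arc of radius 100 mm. Origin on the worktop under the middle vial, z up, +x to the arc's centre of curvature at (100, 0) mm, +y along the row. Vials 1 to 5 are 20 degrees (35 mm) apart at local (x, y) = (23,-64), (6,-34), (0,0), (6,34), (23,64) mm; lips at z = 52 mm. Wall boxes hang beyond x = 0.58 m: keep a wide gripper along the row.
- stopper_1_top (a point): top point of the black rubber stopper of vial 1 (counted from the tray's local -y end): a low cone 22 mm wide, sloping about 30 degrees above a 1.5 mm edge. Its top is 62.8 to 63.8 mm above the worktop at the start and 58.8 mm when fully home.
- stopper_1 (a joint): how far stopper 1 has been pushed down, in m: 0 to 0.001 at the start, 0.005 fully home (flange on the glass lip), negative if pulled out. About 2.5 N pushes it; it stays where it is left. A fingertip gliding over its sloping top also presses it down.
- stopper_2_top (a point): top point of the black rubber stopper of vial 2 (counted from the tray's local -y end): a low cone 22 mm wide, sloping about 30 degrees above a 1.5 mm edge. Its top is 62.8 to 63.8 mm above the worktop at the start and 58.8 mm when fully home.
- stopper_2 (a joint): how far stopper 2 has been pushed down, in m: 0 to 0.001 at the start, 0.005 fully home (flange on the glass lip), negative if pulled out. About 2.5 N pushes it; it stays where it is left. A fingertip gliding over its sloping top also presses it down.
- stopper_3_top (a point): top point of the black rubber stopper of vial 3 (counted from the tray's local -y end): a low cone 22 mm wide, sloping about 30 degrees above a 1.5 mm edge. Its top is 62.8 to 63.8 mm above the worktop at the start and 58.8 mm when fully home.
- stopper_3 (a joint): how far stopper 3 has been pushed down, in m: 0 to 0.001 at the start, 0.005 fully home (flange on the glass lip), negative if pulled out. About 2.5 N pushes it; it stays where it is left. A fingertip gliding over its sloping top also presses it down.
- stopper_4_top (a point): top point of the black rubber stopper of vial 4 (counted from the tray's local -y end): a low cone 22 mm wide, sloping about 30 degrees above a 1.5 mm edge. Its top is 62.8 to 63.8 mm above the worktop at the start and 58.8 mm when fully home.
- stopper_4 (a joint): how far stopper 4 has been pushed down, in m: 0 to 0.001 at the start, 0.005 fully home (flange on the glass lip), negative if pulled out. About 2.5 N pushes it; it stays where it is left. A fingertip gliding over its sloping top also presses it down.
- stopper_5_top (a point): top point of the black rubber stopper of vial 5 (counted from the tray's local -y end): a low cone 22 mm wide, sloping about 30 degrees above a 1.5 mm edge. Its top is 62.8 to 63.8 mm above the worktop at the start and 58.8 mm when fully home.
- stopper_5 (a joint): how far stopper 5 has been pushed down, in m: 0 to 0.001 at the start, 0.005 fully home (flange on the glass lip), negative if pulled out. About 2.5 N pushes it; it stays where it is left. A fingertip gliding over its sloping top also presses it down.
- index_pin: round aluminium knob, 18 to 20 mm wide, 15 mm tall, fixed upright on the tray just beyond ONE end of the row, 30 mm from the first vial's centre (either end: it varies). Origin at its foot, z = 30 mm; its top at 45 mm lies below the stoppers.
- blank_plug: flat square aluminium plug with a small rib, 22 x 22 x 5.5 mm, fixed on the tray beyond the other end of the row. Origin at its foot, z = 30 mm.
- dropper_near: Bystander, loose: slim dropper bottle with a black teat, 21 mm wide, 77 mm tall, standing 75 mm from the middle vial on the hollow side of the arc. Origin at the centre of its underside (lying or standing on the worktop).
- gauze: Bystander, loose: small white stacked pack, 35 x 35 x 21 mm, on the worktop on the bulging side of the arc. Origin at the centre of its underside (lying or standing on the worktop).
- vial_stand: Bystander, loose: low empty one-place tube stand, grey-white, 42 x 42 x 24 mm, on the worktop off the +y end of the tray. Origin at the centre of its underside (lying or standing on the worktop).
- red_cap_bottle: Bystander, loose: small dropper bottle with a pointed cap, 24 mm wide, 63 mm tall, on the worktop off the -y end of the tray. Origin at the centre of its underside (lying or standing on the worktop).
- jar: Bystander, loose: screw-capped white jar, 65 mm wide, 78 mm tall. Origin at the centre of its underside (lying or standing on the worktop).

How it is judged (in metres and radians):
On the way, in this order (a step that is already met when the one before it is completed fails the run):
1. the stopper next to the round knob is down, the other four still stand proud (((horizontal distance between index_pin and stopper_1_top below 0.05 m and (value of joint stopper_1 above 0.0035 m and value of joint each of stopper_2, stopper_3, stopper_4, stopper_5 below 0.0035 m)) or (horizontal distance between index_pin and stopper_5_top below 0.05 m and (value of joint stopper_5 above 0.0035 m and value of joint each of stopper_4, stopper_3, stopper_2, stopper_1 below 0.0035 m)))), for 0.05 s.
2. the stroke has passed the middle: the first three are down, the last still proud (((horizontal distance between index_pin and stopper_1_top below 0.05 m and (value of joint each of stopper_1, stopper_2, stopper_3 above 0.0035 m and value of joint stopper_5 below 0.0035 m)) or (horizontal distance between index_pin and stopper_5_top below 0.05 m and (value of joint each of stopper_5, stopper_4, stopper_3 above 0.0035 m and value of joint stopper_1 below 0.0035 m)))), for 0.05 s.
3. the last stopper is down too (value of joint each of stopper_1, stopper_2, stopper_3, stopper_4, stopper_5 above 0.0035 m), for 0.1 s.
At the end, for the whole second after the job is handed in: All five stoppers are pushed down and at rest, each within 1.5 mm of fully home (travel over 3.5 mm of 5 mm), and no bystander has moved 20 mm (all of step 3 and velocity of joint stopper_1 between -0.002 and 0.002 m/s and velocity of joint stopper_2 between -0.002 and 0.002 m/s and velocity of joint stopper_3 between -0.002 and 0.002 m/s and velocity of joint stopper_4 between -0.002 and 0.002 m/s and velocity of joint stopper_5 between -0.002 and 0.002 m/s and distance of each of dropper_near, gauze, vial_stand, red_cap_bottle, jar from where it was at the start of the episode below 0.02 m); the robot touches nothing.
It fails at once if a stopper is pressed down (over 3.5 mm) before the one ahead of it in the row, counted from the round knob ((horizontal distance between index_pin and stopper_1_top below 0.05 m and ((value of joint stopper_2 above 0.0035 m and value of joint stopper_1 below 0.0035 m) or (value of joint stopper_3 above 0.0035 m and value of joint stopper_2 below 0.0035 m) or (value of joint stopper_4 above 0.0035 m and value of joint stopper_3 below 0.0035 m) or (value of joint stopper_5 above 0.0035 m and value of joint stopper_4 below 0.0035 m))) or (horizontal distance between index_pin and stopper_5_top below 0.05 m and ((value of joint stopper_4 above 0.0035 m and value of joint stopper_5 below 0.0035 m) or (value of joint stopper_3 above 0.0035 m and value of joint stopper_4 below 0.0035 m) or (value of joint stopper_2 above 0.0035 m and value of joint stopper_3 below 0.0035 m) or (value of joint stopper_1 above 0.0035 m and value of joint stopper_2 below 0.0035 m)))).
It fails at once if between the first and the last stopper the fingertips rise more than about 35 mm above the stoppers or leave the tray (over 140 mm from its middle) (((horizontal distance between index_pin and stopper_1_top below 0.05 m and value of joint stopper_1 above 0.0035 m) or (horizontal distance between index_pin and stopper_5_top below 0.05 m and value of joint stopper_5 above 0.0035 m)) and value of joint any of stopper_1, stopper_2, stopper_3, stopper_4, stopper_5 below 0.0035 m and (z of the grasp point in the frame of tray above 0.117 m or horizontal distance between the grasp point and tray above 0.14 m)).
It fails at once if a stopper is pulled up by more than 2 mm (value of joint any of stopper_1, stopper_2, stopper_3, stopper_4, stopper_5 below -0.002 m).
It fails at once if the fingers press on the tray, its vials or stoppers with more than 40 N (contact force between the fingers and tray above 40 N).
It fails at once if a bystander is moved by more than 20 mm or lifted (distance of any of dropper_near, gauze, vial_stand, red_cap_bottle, jar from where it was at the start of the episode above 0.02 m).
It also fails if it takes over 45 s, if anything falls off the work surface, if the arm or the gripper's body presses on something with over 40 N, if the wrist force passes 120 N, or if a joint passes its speed limit or range.

## Working session

There is one attempt and no reset: what is moved stays moved. The work goes in short steps, Python scripts to look and compute and a tool call to move; the robot and the scene stay as the last step left them, time stands still between calls to the robot, and variables do not carry over. Pictures are saved under pics/ and viewed, about 8 in all and at most 12, crops included, and the job is handed in when it is done.

Besides the shell and the picture viewer there is one more tool, called as name([rows], argument=value, ...), one row to a line, values as JSON. step_arm: Moves the arm, as the interface text tells. Its arguments: {"type":"object","properties":{"increments":{"type":"array"},"newtons":{"type":"number"}},"required":["increments"]}

```bash
mkdir -p pics
cat > h.py <<'E'
import numpy as np, cv2
from rig import env
def grab(n,f):
    d=env.get_image(n); cv2.imwrite(f,d["color"]); np.savez(f[:-4]+".npz",**{k:np.array(v) for k,v in d.items()}); return d
def ray(d,u,v,z,fish=False):
    K=np.array(d["camera_matrix"]);R=cv2.Rodrigues(np.array(d["rvec"],float))[0];t=np.array(d["tvec"],float).ravel()
    a=(u-K[0,2])/K[0,0];b=(v-K[1,2])/K[1,1]
    if fish:
        r=np.hypot(a,b); s=np.sin(r)/max(r,1e-9); c=np.array([a*s,b*s,np.cos(r)])
    else: c=np.array([a,b,1])
    o=-R.T@t; w=R.T@c; return o+w*(z-o[2])/w[2]
E
python3 - <<'E'
from h import *
for n in("scene","side"): 
    d=grab(n,f"pics/{n}0.png"); print(n,np.round(-cv2.Rodrigues(d["rvec"])[0].T@np.ravel(d["tvec"]),3))
print(env.observe())
E
```

```text
scene [-0.146 -0.233  0.663]
side [0.472 1.086 0.671]
{'time_s': 0.1, 'q': array([ 5.60740833e+01,  2.18384806e+01,  7.43791222e+01,  3.40115547e-04,
        8.38584504e+01, -1.23355954e+01]), 'qvel': array([-0.03960209, -0.00831686, -0.06569762,  0.00204466, -0.00376447,
       -0.05162416]), 'joint_efforts': array([ 2.28134493e-03, -4.49220979e+01, -2.31654185e+01, -2.66312572e-04,
        3.69863701e-03,  2.94415099e-05]), 'position': array([0.20236198, 0.51138124, 0.40416829]), 'tool_rot': array([[ 3.67967596e-01,  9.29838315e-01, -7.45734593e-04],
       [ 9.29837712e-01, -3.67968238e-01, -1.09811163e-03],
       [-1.29547291e-03, -2.89342651e-04, -9.99999119e-01]]), 'ft_force': array([-0.78004258, -0.45058775, -0.12588395]), 'wrist_torque': array([ 0.03462225,  0.00947177, -0.00897598]), 'grip_width': 0.08554583625210617}
```

View pics/scene0.png

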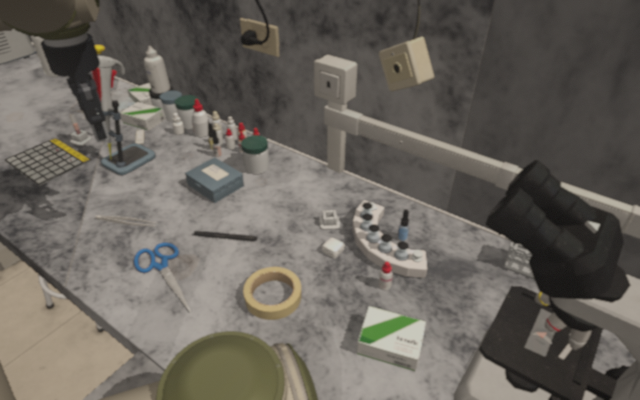

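View pics/side0.png

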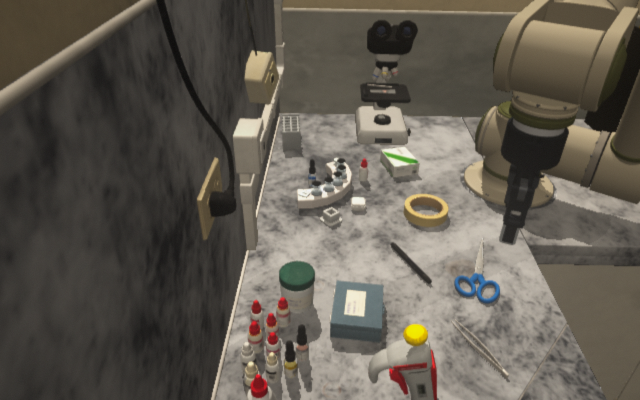

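The tray is near (385,240) in the scene image and (325,185) in the side image. I'll zoom in on both.

Run:
```python
import cv2,numpy as np
a=cv2.imread("pics/scene0.png")[190:290,320:440]; b=cv2.imread("pics/side0.png")[145:225,285:385]
a=cv2.resize(a,(480,400),interpolation=cv2.INTER_CUBIC); a=cv2.resize(a,(400,333));
A=cv2.resize(cv2.imread("pics/scene0.png")[195:285,340:440],(400,360),interpolation=cv2.INTER_CUBIC)
B=cv2.resize(cv2.imread("pics/side0.png")[140:230,285:385],(400,360),interpolation=cv2.INTER_CUBIC)
cv2.imwrite("pics/c0.png",np.hstack([A,B]))
```

```text
(no output)
```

View pics/c0.png

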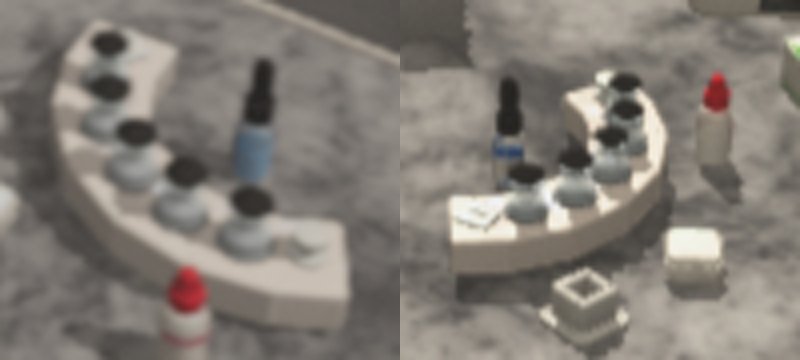

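Stoppers read as black caps in both crops. In the side crop the flat square plug is by vial 5 (vial stand end), and in the scene crop a round object is by vial 1 (red cap end). Next I'll localise them.

```bash
cat >> h.py <<'E'
L=np.array([(23.4,-64.3),(6.03,-34.2),(0,0),(6.03,34.2),(23.4,64.3)])/1000
def fit(P):
    P=np.asarray(P)[:,:2]; a=L-L.mean(0);b=P-P.mean(0)
    th=np.arctan2((a[:,0]*b[:,1]-a[:,1]*b[:,0]).sum(),(a*b).sum())
    R=np.array([[np.cos(th),-np.sin(th)],[np.sin(th),np.cos(th)]]); t=P.mean(0)-R@L.mean(0)
    Q=L@R.T+t; return t,th,Q,np.linalg.norm(Q-P,axis=1)
E
python3 - <<'E'
from h import *
s=np.load("pics/scene0.npz");d=np.load("pics/side0.npz")
S=[(109,42),(110,88),(136,132),(185,172),(252,201)][::-1];D=[(226,82),(228,108),(212,137),(175,160),(127,177)]
for P in([ray(s,340+u/4,195+v/4,.061) for u,v in S],[ray(d,285+u/4,140+v/4,.061) for u,v in D]):
    t,th,Q,e=fit(P); print(np.round(np.array(P)[:,:2],3).tolist(),t,np.degrees(th),e)
E
```

```text
[[0.437, -0.003], [0.436, 0.032], [0.446, 0.065], [0.466, 0.092], [0.497, 0.111]] [0.44597391 0.06454099] -27.545343250781585 [0.00041323 0.00040125 0.00020545 0.00093816 0.00028651]
[[0.444, 0.012], [0.443, 0.045], [0.454, 0.08], [0.476, 0.108], [0.504, 0.128]] [0.45373449 0.07987307] -27.026590538037606 [0.00088169 0.00191904 0.00039077 0.00113183 0.00147207]
```

step_arm([
  {"wz":0.099,"gripper":0},
  {"x":-1.98,"y":3.03},
  {"x":-1.98,"y":3.03},
  {"x":-1.98,"y":3.03},
  {"x":-1.98,"y":3.03},
  {"x":-1.98,"y":3.03},
  {"x":-1.98,"y":3.03},
  {"x":-1.98,"y":3.03},
  {"x":-1.98,"y":3.03},
  {"x":-1.98,"y":3.03},
  {"x":-1.98,"y":3.03},
  {"x":-1.98,"y":3.03},
  {"x":-1.98,"y":3.03},
  {"x":-1.98,"y":3.03},
  {"x":-1.98,"y":3.03},
  {"x":0},
  {"x":0},
], newtons=20)

```text
invalid input at $.increments[0]: expected keys x, y, z, wx, wy, wz, gripper
```

Run:
```python
from h import *
d=grab("wrist","pics/w1.png"); R=cv2.Rodrigues(d["rvec"])[0]
print(-R.T@np.ravel(d["tvec"]),R,d["camera_matrix"]); o=env.observe(); print(o["position"],o["tool_rot"],o["ft_force"],env.tips_ahead)
```

```text
[0.1411522  0.53416654 0.37390176] [[ 3.66260990e-01  9.30512126e-01 -2.64298249e-04]
 [ 8.98166491e-01 -3.53455084e-01  2.61469804e-01]
 [ 2.43207406e-01 -9.60035731e-02 -9.65211620e-01]] [[309.70691629   0.         317.85085195]
 [  0.         309.70691629 197.28326396]
 [  0.           0.           1.        ]]
[0.20233807 0.51140048 0.40424536] [[ 3.67939842e-01  9.29849377e-01 -6.39915791e-04]
 [ 9.29848950e-01 -3.67940310e-01 -9.26619279e-04]
 [-1.09706717e-03 -2.54084875e-04 -9.99999366e-01]] [ 0.01384459  0.47504834 -0.24281858] 0.1734
```

View pics/w1.png

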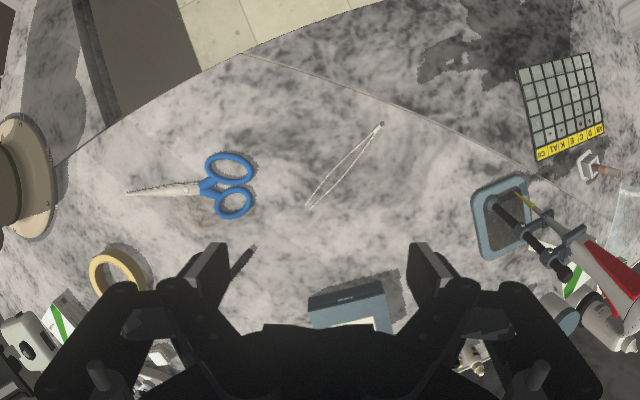

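The call needs all keys in each row. I'll go 40 mm past the tray middle, towards the hollow side, so that the fingers don't hide the row.

step_arm([
  {"x":0,"y":0,"z":0,"wx":0,"wy":0,"wz":0.099,"gripper":0},
  {"x":-1.98,"y":3.32,"z":0,"wx":0,"wy":0,"wz":0,"gripper":0},
  {"x":-1.98,"y":3.32,"z":0,"wx":0,"wy":0,"wz":0,"gripper":0},
  {"x":-1.98,"y":3.32,"z":0,"wx":0,"wy":0,"wz":0,"gripper":0},
  {"x":-1.98,"y":3.32,"z":0,"wx":0,"wy":0,"wz":0,"gripper":0},
  {"x":-1.98,"y":3.32,"z":0,"wx":0,"wy":0,"wz":0,"gripper":0},
  {"x":-1.98,"y":3.32,"z":0,"wx":0,"wy":0,"wz":0,"gripper":0},
  {"x":-1.98,"y":3.32,"z":0,"wx":0,"wy":0,"wz":0,"gripper":0},
  {"x":-1.98,"y":3.32,"z":0,"wx":0,"wy":0,"wz":0,"gripper":0},
  {"x":-1.98,"y":3.32,"z":0,"wx":0,"wy":0,"wz":0,"gripper":0},
  {"x":-1.98,"y":3.32,"z":0,"wx":0,"wy":0,"wz":0,"gripper":0},
  {"x":-1.98,"y":3.32,"z":0,"wx":0,"wy":0,"wz":0,"gripper":0},
  {"x":-1.98,"y":3.32,"z":0,"wx":0,"wy":0,"wz":0,"gripper":0},
  {"x":-1.98,"y":3.32,"z":0,"wx":0,"wy":0,"wz":0,"gripper":0},
  {"x":-1.98,"y":3.32,"z":0,"wx":0,"wy":0,"wz":0,"gripper":0},
  {"x":0,"y":0,"z":0,"wx":0,"wy":0,"wz":0,"gripper":0},
  {"x":0,"y":0,"z":0,"wx":0,"wy":0,"wz":0,"gripper":0},
], newtons=20)

```text
time_s: 1.85
position: [0.4886, 0.0517, 0.4043]
tool_rot: [[0.459, 0.888, -0.001], [0.888, -0.459, 0.0], [-0.0, -0.001, -1.0]]
ft_force: [-1.6, -0.1, -0.3]
grip_width: 0.0
```

Run:
```python
from h import *
d=grab("wrist","pics/w2.png")
o=env.observe(); print(o["position"],o["tool_rot"],o["ft_force"],o["grip_width"],o["time_s"])
```

```text
[0.48828701 0.05235868 0.40447188] [[ 4.58205567e-01  8.88845826e-01 -8.68930937e-04]
 [ 8.88846247e-01 -4.58205439e-01  3.53749000e-04]
 [-8.37205592e-05 -9.34435764e-04 -9.99999560e-01]] [-0.78071734  0.09947208  0.18552638] -2.8658716546510653e-05 1.9
```

View pics/w2.png

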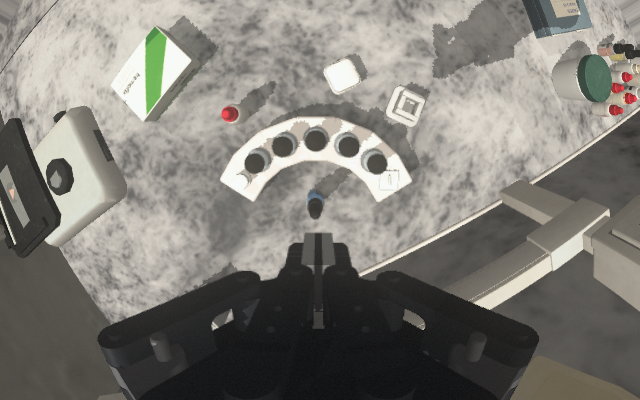

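This view shows the row clearly. The stoppers are at about (255,163), (283,145), (316,139), (349,146) and (376,163). The round knob is at (241,181) beside vial 1, and the square plug is at (389,180) beside vial 5. Dropper teat is at (316,205).

Run:
```python
from h import *
d=np.load("pics/w2.npz"); g=cv2.cvtColor(d["color"],cv2.COLOR_BGR2GRAY)
P=[]
for u,v in[(255,163),(283,145),(316,139),(349,146),(376,163)]:
    m=np.zeros_like(g);cv2.circle(m,(u,v),13,255,-1)
    n,l,st,c=cv2.connectedComponentsWithStats(((g<60)&(m>0)).astype(np.uint8)); k=1+st[1:,4].argmax()
    P.append(ray(d,*c[k],.060,True)); print(c[k],st[k])
t,th,Q,e=fit(P); print(t,np.degrees(th),e); 
o=env.observe(); A=o["tool_rot"][:2,:2]; print(((Q-o["position"][:2])@A*100).round(2), ((np.array([ray(d,241,181,.045,True)[:2],ray(d,316,205,.07,True)[:2]])-o["position"][:2])@A*100).round(2))
R=cv2.Rodrigues(d["rvec"])[0];C=-R.T@d["tvec"].ravel()
print("cam",C)
# predicted tip pixel
X=o["position"]+o["tool_rot"][:,2]*.1734; c=R@X+d["tvec"].ravel(); r=np.hypot(*c[:2]);a=np.arctan2(r,c[2]); K=d["camera_matrix"]; print("tip",K[:2,2]+K[0,0]*a*c[:2]/r)
```

```text
Traceback (most recent call last):
ValueError: attempt to get argmax of an empty sequence
```

Run:
```python
from h import *
d=np.load("pics/w2.npz"); g=cv2.cvtColor(d["color"],cv2.COLOR_BGR2GRAY)
P=[]
for u,v in[(255,163),(283,145),(316,139),(349,146),(376,163)]:
    m=np.zeros_like(g);cv2.circle(m,(u,v),13,255,-1); T=g[v-3:v+4,u-3:u+4].mean()+22
    n,l,st,c=cv2.connectedComponentsWithStats(((g<T)&(m>0)).astype(np.uint8)); k=1+st[1:,4].argmax()
    P.append(ray(d,*c[k],.060,True)); print(T,c[k],st[k])
t,th,Q,e=fit(P); print(t,np.degrees(th),e); 
o=env.observe(); A=o["tool_rot"][:2,:2]; print(((Q-o["position"][:2])@A*100).round(2), ((np.array([ray(d,241,181,.045,True)[:2],ray(d,316,205,.07,True)[:2]])-o["position"][:2])@A*100).round(2))
R=cv2.Rodrigues(d["rvec"])[0]
X=o["position"]+o["tool_rot"][:,2]*.1734; c=R@X+d["tvec"].ravel(); r=np.hypot(*c[:2]);a=np.arctan2(r,c[2]); K=d["camera_matrix"]; print("tip",K[:2,2]+K[0,0]*a*c[:2]/r)
```

```text
96.16326530612245 [254.2147651  163.01342282] [245 154  20  19 298]
95.20408163265306 [282.084375 146.1125  ] [272 137  21  20 320]
95.89795918367346 [315.51818182 140.44242424] [305 131  22  20 330]
97.89795918367346 [348.59627329 146.36335404] [339 137  20  20 322]
99.95918367346938 [376.69 163.5 ] [367 154  20  20 300]
[0.45133414 0.06718888] -27.51030411446302 [0.00081314 0.00025082 0.00029862 0.00041927 0.00074221]
[[-6.81 -1.65]
 [-3.8  -3.38]
 [-0.38 -3.96]
 [ 3.04 -3.35]
 [ 6.05 -1.6 ]] [[-8.64  0.56]
 [-0.32  2.57]]
tip [320.65450127 246.67021143]
```

Agrees with the scene and side estimates to about 2 mm. I'll move over stopper 1 and come down to 75 mm tip height.

step_arm([
  {"x":-2.27,"y":-0.55,"z":0,"wx":0,"wy":0,"wz":0,"gripper":0},
  {"x":-2.27,"y":-0.55,"z":0,"wx":0,"wy":0,"wz":0,"gripper":0},
  {"x":-2.27,"y":-0.55,"z":0,"wx":0,"wy":0,"wz":0,"gripper":0},
  {"x":0,"y":0,"z":3,"wx":0,"wy":0,"wz":0,"gripper":0},
  {"x":0,"y":0,"z":3,"wx":0,"wy":0,"wz":0,"gripper":0},
  {"x":0,"y":0,"z":3,"wx":0,"wy":0,"wz":0,"gripper":0},
  {"x":0,"y":0,"z":3,"wx":0,"wy":0,"wz":0,"gripper":0},
  {"x":0,"y":0,"z":2,"wx":0,"wy":0,"wz":0,"gripper":0},
  {"x":0,"y":0,"z":1.6,"wx":0,"wy":0,"wz":0,"gripper":0},
  {"x":0,"y":0,"z":0,"wx":0,"wy":0,"wz":0,"gripper":0},
  {"x":0,"y":0,"z":0,"wx":0,"wy":0,"wz":0,"gripper":0},
  {"x":0,"y":0,"z":0,"wx":0,"wy":0,"wz":0,"gripper":0},
])

```text
time_s: 3.1
position: [0.4428, -0.0005, 0.2497]
tool_rot: [[0.457, 0.889, 0.002], [0.889, -0.457, -0.0], [0.0, 0.002, -1.0]]
ft_force: [-0.2, 0.2, 0.5]
grip_width: -0.0001
```

Run:
```python
from h import *
o=env.observe(); A=o["tool_rot"][:2,:2]; t=np.array([.45133,.06719]);th=np.radians(-27.51)
R=np.array([[np.cos(th),-np.sin(th)],[np.sin(th),np.cos(th)]])
print((((L@R.T+t)-o["position"][:2])@A*100).round(2), o["position"],o["position"][2]-.1734,o["ft_force"])
d=grab("wrist","pics/w3.png"); cv2.imwrite("pics/w3c.png",cv2.resize(d["color"][80:330,200:500],None,fx=2,fy=2))
```

```text
[[-0.03 -0.03]
 [ 2.99 -1.75]
 [ 6.41 -2.33]
 [ 9.83 -1.71]
 [12.83  0.04]] [ 0.44276494 -0.00049297  0.24969841] 0.07629840629873347 [-0.24925221  0.24554206  0.45698296]
```

View pics/w3c.png

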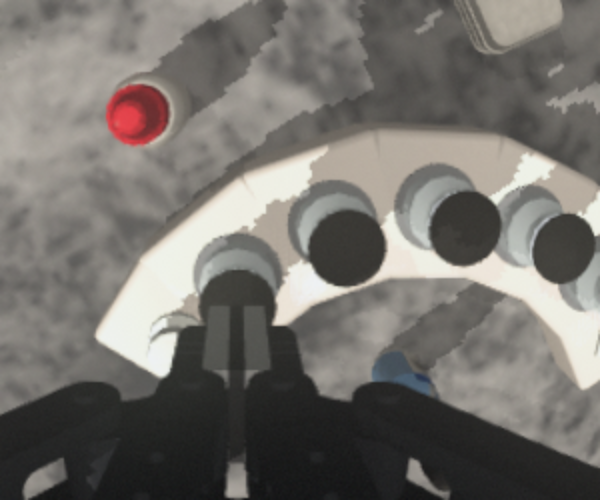

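Fingertips are right over stopper 1, with the knob just left of it at crop (170,330). I'll press gently and watch the force.

step_arm([
  {"x":0,"y":0,"z":0.6,"wx":0,"wy":0,"wz":0,"gripper":0},
  {"x":0,"y":0,"z":0.4,"wx":0,"wy":0,"wz":0,"gripper":0},
  {"x":0,"y":0,"z":0.2,"wx":0,"wy":0,"wz":0,"gripper":0},
  {"x":0,"y":0,"z":0.1,"wx":0,"wy":0,"wz":0,"gripper":0},
  {"x":0,"y":0,"z":0.1,"wx":0,"wy":0,"wz":0,"gripper":0},
  {"x":0,"y":0,"z":0.1,"wx":0,"wy":0,"wz":0,"gripper":0},
  {"x":0,"y":0,"z":0,"wx":0,"wy":0,"wz":0,"gripper":0},
  {"x":0,"y":0,"z":0,"wx":0,"wy":0,"wz":0,"gripper":0},
])

```text
time_s: 3.95
position: [0.4427, -0.0009, 0.2337]
tool_rot: [[0.458, 0.889, 0.0], [0.889, -0.458, -0.0], [0.0, 0.0, -1.0]]
ft_force: [-0.0, -0.1, 0.4]
grip_width: 0.0002
```

step_arm([
  {"x":0,"y":0,"z":0.05,"wx":0,"wy":0,"wz":0,"gripper":0},
  {"x":0,"y":0,"z":0.05,"wx":0,"wy":0,"wz":0,"gripper":0},
  {"x":0,"y":0,"z":0.03,"wx":0,"wy":0,"wz":0,"gripper":0},
])

```text
time_s: 4.25
position: [0.4427, -0.0009, 0.2325]
tool_rot: [[0.458, 0.889, 0.0], [0.889, -0.458, -0.0], [0.0, 0.0, -1.0]]
ft_force: [0.1, -0.2, 2.2]
grip_width: 0.0
```

step_arm([
  {"x":0,"y":0,"z":0,"wx":0,"wy":0,"wz":0,"gripper":0},
])

```text
time_s: 4.35
position: [0.4427, -0.0009, 0.2324]
tool_rot: [[0.458, 0.889, 0.0], [0.889, -0.458, -0.0], [0.0, 0.0, -1.0]]
ft_force: [-0.8, 0.3, 1.7]
grip_width: -0.0001
```

step_arm([
  {"x":0,"y":0,"z":0.04,"wx":0,"wy":0,"wz":0,"gripper":0},
  {"x":0,"y":0,"z":0,"wx":0,"wy":0,"wz":0,"gripper":0},
])

```text
time_s: 4.55
position: [0.4427, -0.0009, 0.232]
tool_rot: [[0.458, 0.889, 0.0], [0.889, -0.458, -0.0], [0.0, 0.0, -1.0]]
ft_force: [-1.2, 0.6, 2.4]
grip_width: 0.0001
```

step_arm([
  {"x":0,"y":0,"z":0.04,"wx":0,"wy":0,"wz":0,"gripper":0},
  {"x":0,"y":0,"z":0,"wx":0,"wy":0,"wz":0,"gripper":0},
])

```text
time_s: 4.75
position: [0.4427, -0.0009, 0.2319]
tool_rot: [[0.458, 0.889, 0.0], [0.889, -0.458, -0.0], [0.0, 0.0, -1.0]]
ft_force: [-0.8, -0.0, 5.6]
grip_width: -0.0001
```

Force rose sharply at TCP z 0.232, so stopper 1 is home with about 5.6 N. I'll ease up 0.8 mm and glide to stopper 2.

step_arm([
  {"x":0,"y":0,"z":-0.08,"wx":0,"wy":0,"wz":0,"gripper":0},
  {"x":0.38,"y":-0.215,"z":0,"wx":0,"wy":0,"wz":0,"gripper":0},
  {"x":0.38,"y":-0.215,"z":0,"wx":0,"wy":0,"wz":0,"gripper":0},
  {"x":0.38,"y":-0.215,"z":0,"wx":0,"wy":0,"wz":0,"gripper":0},
  {"x":0.38,"y":-0.215,"z":0,"wx":0,"wy":0,"wz":0,"gripper":0},
])

```text
time_s: 5.25
position: [0.442, 0.0171, 0.2323]
tool_rot: [[0.458, 0.889, -0.0], [0.889, -0.458, 0.0], [-0.0, -0.0, -1.0]]
ft_force: [0.3, -0.4, 0.5]
grip_width: 0.0001
```

step_arm([
  {"x":0.38,"y":-0.215,"z":0,"wx":0,"wy":0,"wz":0,"gripper":0},
  {"x":0.38,"y":-0.215,"z":0,"wx":0,"wy":0,"wz":0,"gripper":0},
])

```text
time_s: 5.45
position: [0.4417, 0.0254, 0.2326]
tool_rot: [[0.458, 0.889, 0.0], [0.889, -0.458, -0.001], [-0.001, 0.001, -1.0]]
ft_force: [0.4, -0.1, 2.8]
grip_width: -0.0002
```

step_arm([
  {"x":0.38,"y":-0.215,"z":0,"wx":0,"wy":0,"wz":0,"gripper":0},
  {"x":0.38,"y":-0.215,"z":0,"wx":0,"wy":0,"wz":0,"gripper":0},
  {"x":0,"y":0,"z":0,"wx":0,"wy":0,"wz":0,"gripper":0},
])

```text
time_s: 5.75
position: [0.4413, 0.0346, 0.2325]
tool_rot: [[0.458, 0.889, 0.0], [0.889, -0.458, 0.0], [0.001, 0.0, -1.0]]
ft_force: [0.9, 1.8, 1.8]
grip_width: 0.0
```

Light forces, at most about 3 N, and z is steady. On to stopper 3.

step_arm([
  {"x":0.43,"y":-0.073,"z":0,"wx":0,"wy":0,"wz":0,"gripper":0},
  {"x":0.43,"y":-0.073,"z":0,"wx":0,"wy":0,"wz":0,"gripper":0},
  {"x":0.43,"y":-0.073,"z":0,"wx":0,"wy":0,"wz":0,"gripper":0},
  {"x":0.43,"y":-0.073,"z":0,"wx":0,"wy":0,"wz":0,"gripper":0},
  {"x":0.43,"y":-0.073,"z":0,"wx":0,"wy":0,"wz":0,"gripper":0},
  {"x":0.43,"y":-0.073,"z":0,"wx":0,"wy":0,"wz":0,"gripper":0},
  {"x":0.43,"y":-0.073,"z":0,"wx":0,"wy":0,"wz":0,"gripper":0},
  {"x":0.43,"y":-0.073,"z":0,"wx":0,"wy":0,"wz":0,"gripper":0},
  {"x":0,"y":0,"z":0,"wx":0,"wy":0,"wz":0,"gripper":0},
])

```text
time_s: 6.65
position: [0.4521, 0.0678, 0.2325]
tool_rot: [[0.458, 0.889, 0.001], [0.889, -0.458, 0.0], [0.001, 0.0, -1.0]]
ft_force: [0.5, 1.3, 2.8]
grip_width: 0.0001
```

step_arm([
  {"x":0.43,"y":0.07,"z":0,"wx":0,"wy":0,"wz":0,"gripper":0},
  {"x":0.43,"y":0.07,"z":0,"wx":0,"wy":0,"wz":0,"gripper":0},
  {"x":0.43,"y":0.07,"z":0,"wx":0,"wy":0,"wz":0,"gripper":0},
  {"x":0.43,"y":0.07,"z":0,"wx":0,"wy":0,"wz":0,"gripper":0},
  {"x":0.43,"y":0.07,"z":0,"wx":0,"wy":0,"wz":0,"gripper":0},
  {"x":0.43,"y":0.07,"z":0,"wx":0,"wy":0,"wz":0,"gripper":0},
  {"x":0.43,"y":0.07,"z":0,"wx":0,"wy":0,"wz":0,"gripper":0},
  {"x":0.43,"y":0.07,"z":0,"wx":0,"wy":0,"wz":0,"gripper":0},
  {"x":0,"y":0,"z":0,"wx":0,"wy":0,"wz":0,"gripper":0},
])

```text
time_s: 7.55
position: [0.473, 0.0957, 0.2325]
tool_rot: [[0.458, 0.889, 0.001], [0.889, -0.458, 0.0], [0.001, 0.001, -1.0]]
ft_force: [0.2, 1.3, 2.2]
grip_width: -0.0003
```

Run:
```python
from h import *
o=env.observe(); A=o["tool_rot"][:2,:2]; t=np.array([.45133,.06719]);th=np.radians(-27.51)
R=np.array([[np.cos(th),-np.sin(th)],[np.sin(th),np.cos(th)]])
print((((L@R.T+t)-o["position"][:2])@A*100).round(2), o["position"],o["ft_force"])
d=grab("wrist","pics/w4.png"); cv2.imwrite("pics/w4c.png",cv2.resize(d["color"][80:330,150:450],None,fx=2,fy=2))
```

```text
[[-9.97  1.69]
 [-6.95 -0.03]
 [-3.53 -0.62]
 [-0.11 -0.  ]
 [ 2.89  1.75]] [0.47302229 0.09573965 0.23247896] [0.18725937 1.32746665 2.21531428]
```

View pics/w4c.png

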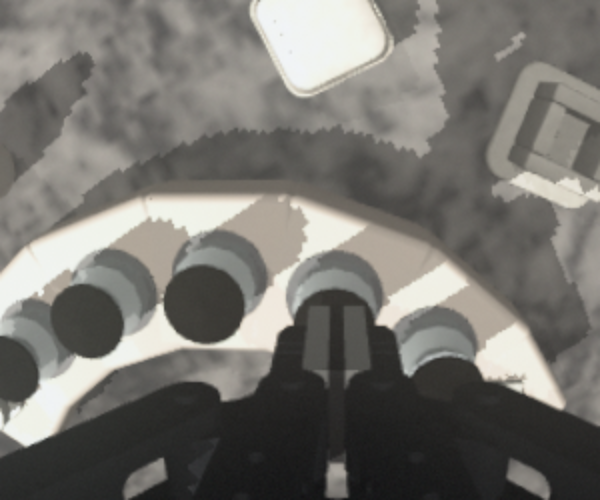

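Fingertips are centred on stopper 4 at crop (337,310). Stopper 5 is still ahead at (447,380), and stoppers 1 to 3 are behind. Now the last leg.

step_arm([
  {"x":0.37,"y":0.22,"z":0,"wx":0,"wy":0,"wz":0,"gripper":0},
  {"x":0.37,"y":0.22,"z":0,"wx":0,"wy":0,"wz":0,"gripper":0},
  {"x":0.37,"y":0.22,"z":0,"wx":0,"wy":0,"wz":0,"gripper":0},
  {"x":0.37,"y":0.22,"z":0,"wx":0,"wy":0,"wz":0,"gripper":0},
  {"x":0.37,"y":0.22,"z":0,"wx":0,"wy":0,"wz":0,"gripper":0},
  {"x":0.37,"y":0.22,"z":0,"wx":0,"wy":0,"wz":0,"gripper":0},
  {"x":0.37,"y":0.22,"z":0,"wx":0,"wy":0,"wz":0,"gripper":0},
  {"x":0.37,"y":0.22,"z":0,"wx":0,"wy":0,"wz":0,"gripper":0},
  {"x":0,"y":0,"z":0,"wx":0,"wy":0,"wz":0,"gripper":0},
])

```text
time_s: 8.5
position: [0.5024, 0.1139, 0.2325]
tool_rot: [[0.458, 0.889, 0.001], [0.889, -0.458, 0.0], [0.001, 0.001, -1.0]]
ft_force: [-0.2, 0.6, 1.0]
grip_width: -0.0002
```

step_arm([
  {"x":0,"y":0,"z":0.04,"wx":0,"wy":0,"wz":0,"gripper":0},
  {"x":0,"y":0,"z":0,"wx":0,"wy":0,"wz":0,"gripper":0},
])

```text
time_s: 8.7
position: [0.502, 0.1136, 0.2322]
tool_rot: [[0.458, 0.889, 0.001], [0.889, -0.458, 0.0], [0.001, 0.001, -1.0]]
ft_force: [1.5, 0.4, 2.6]
grip_width: -0.0002
```

step_arm([
  {"x":0,"y":0,"z":-0.3,"wx":0,"wy":0,"wz":0,"gripper":0},
  {"x":0,"y":0,"z":-0.9,"wx":0,"wy":0,"wz":0,"gripper":0},
  {"x":0,"y":0,"z":-2.5,"wx":0,"wy":0,"wz":0,"gripper":0},
  {"x":0,"y":0,"z":-2.5,"wx":0,"wy":0,"wz":0,"gripper":0},
  {"x":0,"y":0,"z":-3,"wx":0,"wy":0,"wz":0,"gripper":0},
  {"x":0,"y":0,"z":-3,"wx":0,"wy":0,"wz":0,"gripper":0},
  {"x":-2,"y":0.5,"z":-3,"wx":0,"wy":0,"wz":0,"gripper":0},
  {"x":-2,"y":0.5,"z":-2,"wx":0,"wy":0,"wz":0,"gripper":0},
  {"x":-2,"y":0.6,"z":0,"wx":0,"wy":0,"wz":0,"gripper":0},
  {"x":0,"y":0,"z":0,"wx":0,"wy":0,"wz":0,"gripper":0},
  {"x":0,"y":0,"z":0,"wx":0,"wy":0,"wz":0,"gripper":0},
  {"x":0,"y":0,"z":0,"wx":0,"wy":0,"wz":0,"gripper":0},
])

```text
time_s: 9.9
position: [0.4886, 0.0535, 0.4038]
tool_rot: [[0.458, 0.889, -0.001], [0.889, -0.458, 0.0], [-0.0, -0.001, -1.0]]
ft_force: [0.4, 0.3, 0.8]
grip_width: -0.0001
```

Run:
```python
from h import *
o=env.observe(); print(o["position"],o["ft_force"],o["time_s"])
d=grab("wrist","pics/w5.png"); p=np.load("pics/w2.npz")["color"]
s=grab("side","pics/side1.png")["color"]
a=[cv2.resize(x[90:230,205:445],(400,233)) for x in(p,d["color"])]
b=[cv2.resize(x[140:230,285:385],(400,360),interpolation=cv2.INTER_CUBIC) for x in(cv2.imread("pics/side0.png"),s)]
cv2.imwrite("pics/cmp.png",np.vstack([np.hstack(a),np.hstack(b)]))
```

```text
[0.48856402 0.05345388 0.40381597] [0.40383315 0.25311403 0.80867132] 9.9
```

View pics/cmp.png

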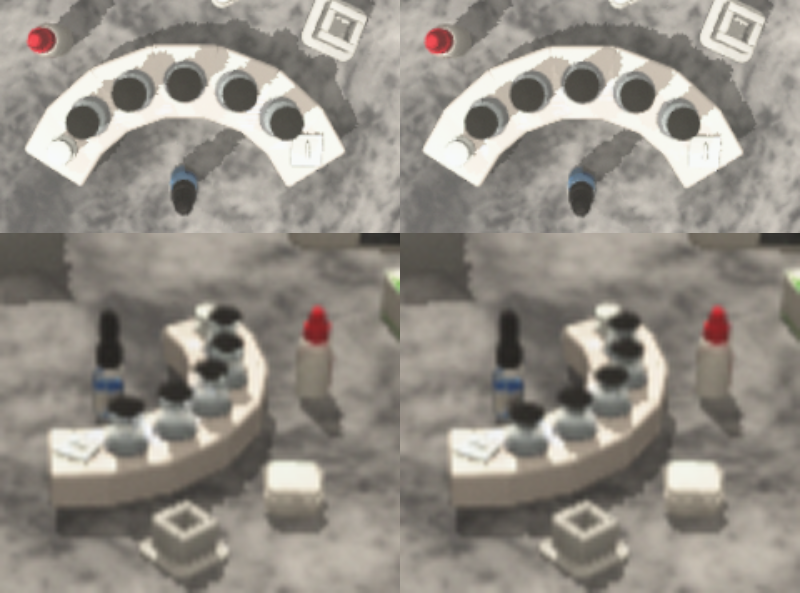

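In the side view all five stoppers sit about 5 crop pixels lower than before, and no bystander has moved. I'll move off sideways and hand in.

step_arm([
  {"x":0,"y":-3,"z":0,"wx":0,"wy":0,"wz":0,"gripper":0},
  {"x":0,"y":-3,"z":0,"wx":0,"wy":0,"wz":0,"gripper":0},
  {"x":0,"y":-3,"z":0,"wx":0,"wy":0,"wz":0,"gripper":0},
  {"x":0,"y":-3,"z":0,"wx":0,"wy":0,"wz":0,"gripper":0},
  {"x":0,"y":-2,"z":0,"wx":0,"wy":0,"wz":0,"gripper":0},
  {"x":0,"y":0,"z":0,"wx":0,"wy":0,"wz":0,"gripper":0},
  {"x":0,"y":0,"z":0,"wx":0,"wy":0,"wz":0,"gripper":0},
])

```text
time_s: 10.7
position: [0.3644, 0.1172, 0.4042]
tool_rot: [[0.457, 0.889, 0.001], [0.889, -0.457, -0.0], [0.0, 0.001, -1.0]]
ft_force: [0.8, -0.4, 0.3]
grip_width: -0.0
```

```bash
python3 -c "
from rig import env
o=env.observe();print(o['position'],o['ft_force'],o['time_s']);print(env.close_job())"
```

```text
[0.36444142 0.11722619 0.40420328] [ 0.77635722 -0.36938575  0.34488212] 10.7
the job is handed in; nothing more can be done
None
```

I pressed all five stoppers down in one gliding stroke with the shut fingertips, from vial 1 beside the round knob to vial 5. I then lifted clear of the tray and handed the job in at 10.7 s; no verdict was reported.

- **Depth:** stopper 1 reached its hard stop. I glided over stoppers 2 to 5 with the fingertips about 0.3–0.5 mm above that height, and nudged stopper 5 slightly lower at the end. By that geometry all five have travelled about 4.5 mm or more. I could not measure the depth of each stopper separately.
- **Force:** the highest vertical force I read was about 5.6 N, at stopper 1's hard stop. It stayed below 3 N at the points I read during the glide.
- **Final pictures:** before-and-after side views show all five stoppers lower, and the bystanders in view unmoved. The jar was outside those crops, but the arm never went near it while low.
- **Disagreement:** the first scene and side camera estimates differed by about 15 mm. The close wrist view settled it, fitting the row to under 1 mm.

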